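Clamp the tube against its flange for tack welding

ROBOT

A 6-joint arm with a two-finger parallel gripper is mounted at the origin on the work surface. World frame = base frame: x ahead of the robot, y to its left, z up, the work surface at z = 0. Lengths are in m, angles in rad, forces in N, time in s.
With the tool pointing down it reaches from about 0.35 to 0.975 m from the base axis. Payload 4.9 kg.
Tool frame: the origin (TCP) lies between the finger pads, 19 mm behind the fingertips; this is the grasp point; z points along the fingers, y is the line along which they close (so a half turn about z gives the same grasp; the last joint's range is limited). The gripper opens to 85 mm and grips with 20 to 120 N. Pads are 22 mm wide; open, the fingers measure 114 mm over their backs; the gripper's body (76 mm by 85 mm) begins 54 mm behind the grasp point. The pads swing forward as they close: fully open they stand 13 mm farther back than shut.
Start: joints at [0.989, 0.053, 1.613, -0, 1.476, -0.119], TCP at [0.279, 0.559, 0.25] pointing down, gripper open.
Joint ranges: [-3.01, 3.01], [-1.01, 2.22], [0.06, 2.58], [-1.02, 4.17], [0.09, 2.62], [-3.14, 3.14]. Speed limits (rad/s): [2.57, 2.57, 3.14, 3.14, 3.14, 3.14].

INTERFACE

Orientations are given as a unit quaternion [w, x, y, z].
In Python, from plant import manip, imaging gives the robot as it stands.
- The arm moves only by the tool play_rows, never from a script. Its argument "commands" is a list of rows, each a list of 6 numbers: the shift along the tool's x, y, z in mm, then the turn, a rotation vector about the tool's x, y, z in degrees. A call has 1 to 5 rows; each row shifts and turns the commanded pose from where the row before left it, along the tool's axes as they then stand; what a row does not reach is not made up. A row lasts 1/12 s, in which the tool goes at most 41.7 mm and 7.16 degrees, less where a joint would pass 70% of its speed; a pose out of reach is approached as far as the arm can. A call is refused whole if a number of a shift passes 41.7 or a number of a turn 7.16, either way. A call with a gripper value outside its range is refused whole. "hand" is the finger opening in mm, from 0 to 85.4, set as the call begins (left out, the last holds). The fingers move at their own pace and stop on an object; the grip force is fixed at half the most. Time passes only in rows, so rows that do not move let the fingers close. It gives the time, the measured TCP pose, the force, the opening and the grip force at its end, in the units of the state.
- manip.state(): the state, without advancing time (a new reading comes with each control period).
- imaging.grab_frame(name): name is "scene" or "top" or "wrist"; returns a dict with "image" (480x640x3 uint8, red, green, blue), "fx", "fy", "cx", "cy" (pixels), "k1" (the pictures are not rectified: a ray, as slopes to the right and down, at radius r is drawn at 1 + k1 r^2 times it, then the intrinsics apply), "R" (3x3) and "t" (3): a world point X has camera coordinates R X + t; the wrist camera has in their place "mount" (4x4, takes a point from camera to tool coordinates, whose origin is the TCP and whose axes are the flange's). Camera axes: x right, y down, z forward; pixel columns grow to the right and rows downward; lengths in m; the calibration is good to about 2 mm. A picture is of the moment at which its call begins: read the wrist's pose just before it. There is no depth.
- manip.job_done(): hands the job in; it is judged then, once.
The state is a dict: "time": time; "joint_pos": joint angles; "joint_vel": joint speeds; "joint_efforts": joint torques, N m; "tool_pos": TCP position; "tool_rot": TCP orientation; "contact_force": force on the tool from outside, world axes, zero at the start; "ft_torque": the same for the moment, N m; "gripper_width": opening from 0.0 (shut) to 1.0 (fully open); "grasp_force": force on a finger pad.
Only numpy, scipy, OpenCV 4.12 (cv2) and the standard library are available. Lean on these libraries where they do the work, as an engineer would, in place of code of your own. Each camera call takes 0.05 s, during which the arm holds its last target. There are 200 camera calls.

TASK

Clamp the tube up for tack welding by pressing the red handles of the fixture's three toggle clamps fully down, one after the other, until each stays locked level: first the push clamp at the end of the tube, so that the tube is driven home against the flange, then the hold-down clamp next to the flange, last the other hold-down clamp. Only press on the handles, without taking them between the fingers; do not lift or push the tube by hand, and leave the bush, brush, square and spare flanges where they are.

Things in the scene. Friction and masses are not known exactly. Their poses are not given: they have to be found in the camera images.
- fixture: welding fixture, fixed: dark steel plate 230 (x) by 450 (y) by 16 mm; origin on the bench, 35 mm towards +y from the plate's middle. Tube line along its y at x = +70, 61 mm above the bench. From -y to +y: push clamp in line with the tube; two V-blocks, each with a hold-down clamp on its -x side (arm over the tube, handle to -x); flange on a stop block
- tube: loose straight steel tube, 25 mm diameter, 180 mm long, 0.2 kg, lying in the two V-blocks; origin on its axis at the end face towards the flange, tube along its own -y; it may be rolled about its axis. At the start it lies 5 to 12 mm short of the flange
- tube_tail (a point): centre of the tube's other end face, the one the push clamp's rubber-tipped plunger faces
- flange_face (a point): point on the flange (64 mm square, 8 mm thick, upright) where the tube's axis meets it; axes as the fixture's, the flange facing -y
- seat_clamp (a joint): handle of the push clamp, the toggle clamp at the tube's -y end; lever points to the fixture's -y. 0 = open, lever 0.95 rad above level; grows as it is pressed down (angle above level = 0.95 - value); 0.95 to its stop 0.98 = level, locked. Stays where left; resists about 0.22 N m (3 N at the grip point), slightly more near the end. Pressing drives the spring-backed rubber tip 20 mm to +y (6 N)
- joint_clamp (a joint): handle of the hold-down clamp next to the flange; lever points to the fixture's -x. 0 = open, lever 0.95 rad above level; grows as it is pressed down (angle above level = 0.95 - value); 0.95 to its stop 0.98 = level, locked. Stays where left; resists about 0.22 N m (3 N at the grip point), slightly more near the end. Pressing swings the arm down on the tube (7 N)
- outer_clamp (a joint): handle of the other hold-down clamp, 86 to 114 mm from the first towards -y; lever points to -x. 0 = open, lever 0.95 rad above level; grows as it is pressed down (angle above level = 0.95 - value); 0.95 to its stop 0.98 = level, locked. Stays where left; resists about 0.22 N m (3 N at the grip point), slightly more near the end. 
- seat_clamp_pivot (a point): axis of the fixed pin of the push clamp's lever. The lever reaches 96 mm from it along its own -x; y lies along the pin, z is normal to the lever's upper face (axes turn with the lever). Red plastic grip from 24 to 96 mm, 20 mm wide, 14 mm thick, centred on the lever line; steel neck before it
- seat_clamp_grip (a point): the place to press: middle of the upper face of the push clamp's red grip, 75 mm along the lever from the pin and 7 mm above its centre line. Moves with the lever; same axes as the pivot. Locked, it is 68 mm above the bench
- joint_clamp_pivot (a point): axis of the fixed pin of the hold-down clamp next to the flange's lever. The lever reaches 96 mm from it along its own -x; y lies along the pin, z is normal to the lever's upper face (axes turn with the lever). Red plastic grip from 24 to 96 mm, 20 mm wide, 14 mm thick, centred on the lever line; steel neck before it
- joint_clamp_grip (a point): the place to press: middle of the upper face of the hold-down clamp next to the flange's red grip, 75 mm along the lever from the pin and 7 mm above its centre line. Moves with the lever; same axes as the pivot. Locked, it is 83 mm above the bench
- outer_clamp_pivot (a point): axis of the fixed pin of the other hold-down clamp's lever. The lever reaches 96 mm from it along its own -x; y lies along the pin, z is normal to the lever's upper face (axes turn with the lever). Red plastic grip from 24 to 96 mm, 20 mm wide, 14 mm thick, centred on the lever line; steel neck before it
- outer_clamp_grip (a point): the place to press: middle of the upper face of the other hold-down clamp's red grip, 75 mm along the lever from the pin and 7 mm above its centre line. Moves with the lever; same axes as the pivot. Locked, it is 83 mm above the bench
- bush: bystander: loose steel bush, 34 mm diameter, 30 mm tall, standing on the base plate's free corner; origin under its centre
- wire_brush: bystander: hand wire brush lying on the bench beyond the fixture; origin under its middle
- square: bystander: steel try square, legs 120 and 112 mm, lying on the bench to the left; origin at the corner, underside
- flanges: bystander: stack of three spare flanges, 64 mm square, 24 mm high, on the bench to the right; origin under its centre
There are look-alikes about, which are no part of the job. What is meant by the tube is not blue or green, and is the smaller of those in its own colour.

How it is judged:
By the outcome, as a careful person would: the job done as asked, in the order asked, and still so for the second after the job is handed in, with the robot touching nothing.
It also fails if it takes over 64 s, if anything falls off the work surface, if the arm or the gripper's body presses on something with over 40 N, if the wrist force passes 120 N, or if a joint passes its speed limit or range.

## Working session

There is one attempt and no reset: what is moved stays moved. The work goes in short steps, Python scripts to look and compute and a tool call to move; the robot and the scene stay as the last step left them, time stands still between calls to the robot, and variables do not carry over. Pictures are saved under pics/ and viewed, at most 10 in all, crops included, and the job is handed in when it is done.

Besides the shell and the picture viewer there is one more tool, called as a command line: name --pt "numbers of a row" for each row, then --argument value for the rest. play_rows: Moves the arm, as the interface text tells. Its arguments: {"type":"object","properties":{"commands":{"type":"array","items":{"type":"array","items":{"type":"number"}}},"hand":{"type":"number"}},"required":["commands"]}

```bash
mkdir -p pics; python3 - <<'E'
from plant import manip, imaging
import cv2,pickle
s=manip.state();print(s)
for n in("scene","top"):
    f=imaging.grab_frame(n);pickle.dump(f,open(n+'.pkl','wb'))
    cv2.imwrite(f'pics/{n}.png',f['image'][:,:,::-1]);print({k:v for k,v in f.items() if k!='image'})
E
```

```text
{'time': 0.0, 'joint_pos': array([ 9.89006570e-01,  5.33687509e-02,  1.61427685e+00, -7.22244974e-06,
        1.47599991e+00, -1.19041813e-01]), 'joint_vel': array([-0.00178912,  0.0005781 ,  0.00168896,  0.0007221 , -0.00073247,
        0.00080928]), 'joint_efforts': array([-7.93762520e-04, -3.93711376e+01, -3.70161045e+01, -1.81597507e-04,
        7.47074577e-03, -1.56224921e-06]), 'tool_pos': array([0.27871036, 0.5587697 , 0.24876585]), 'tool_rot': array([-3.48984605e-04,  2.29314641e-01,  9.73351808e-01, -9.65286137e-04]), 'contact_force': array([-0.22305168,  0.19293887, -0.03758468]), 'ft_torque': array([ 0.01042205, -0.00733564, -0.00942571]), 'grasp_force': 0.0, 'gripper_width': 0.9974304154604231}
{'fx': 588.6974178689195, 'fy': 588.6974178689195, 'cx': 322.9106716428328, 'cy': 239.41252257276656, 'k1': -0.07895688252097673, 'R': array([[ 0.52109261,  0.85326414,  0.0200699 ],
       [ 0.58118209, -0.33751368, -0.74048085],
       [-0.62505189,  0.39752336, -0.67177772]]), 't': array([-0.3658389 , -0.22867681,  1.77560241])}
{'fx': 618.4802997710153, 'fy': 618.4802997710153, 'cx': 314.73761731374253, 'cy': 251.83892176658154, 'k1': -0.17094910053412363, 'R': array([[ 0.00192011, -0.99997617, -0.00663163],
       [-0.99084067, -0.00100707, -0.13503242],
       [ 0.13502252,  0.00683017, -0.99081899]]), 't': array([0.11466873, 0.56127386, 1.76592744])}
```

View pics/scene.png

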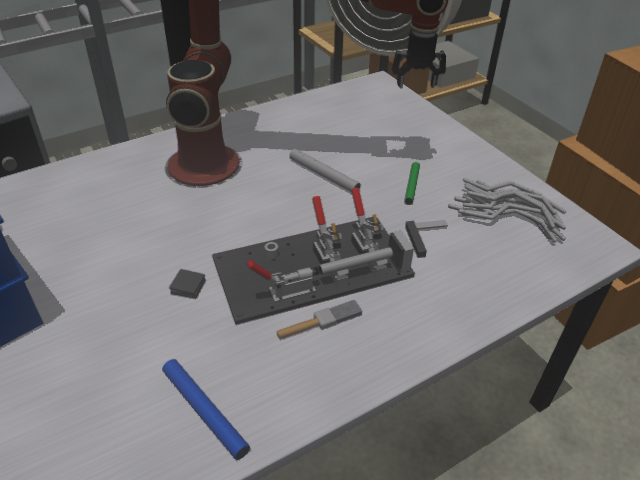

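View pics/top.png

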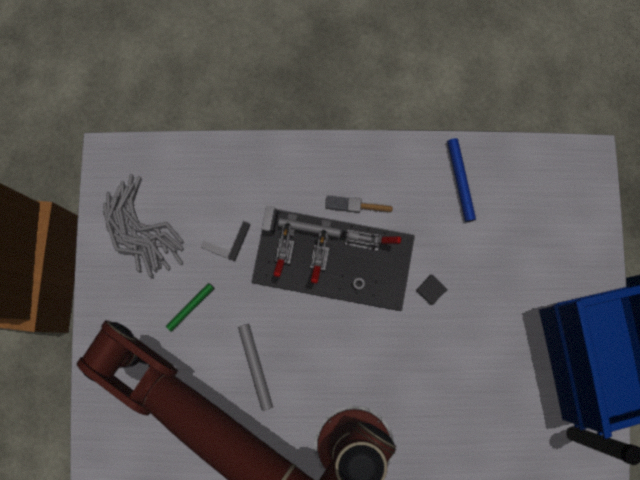

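The scene view shows the fixture with its plate corners near (215,255), (237,320), (413,275), and red handles at (260,270), (319,210) and (358,203). In the top view the plate spans (265,207) to (413,235) to (401,309) to (252,283), with the handles at (390,240), (316,275) and (279,270). I'll enlarge both.

```bash
python3 - <<'E'
import cv2
a=cv2.imread('pics/top.png')[195:320,245:420];cv2.imwrite('pics/topc.png',cv2.resize(a,(700,500),interpolation=cv2.INTER_CUBIC))
a=cv2.imread('pics/scene.png')[180:330,205:425];cv2.imwrite('pics/scenec.png',cv2.resize(a,(792,540),interpolation=cv2.INTER_CUBIC))
E
```

```text
(no output)
```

View pics/topc.png

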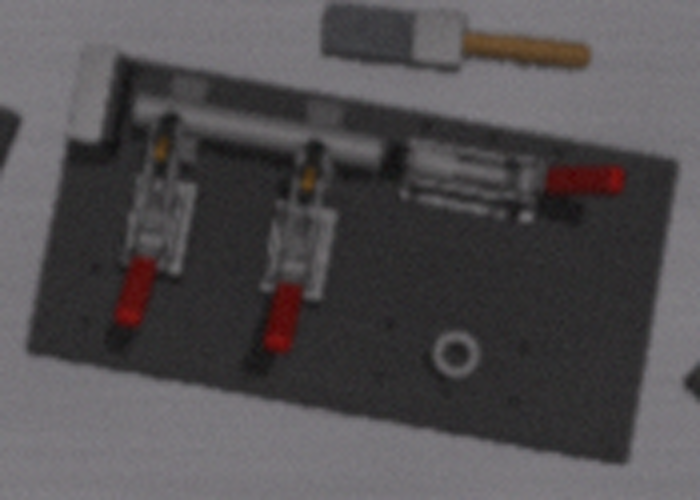

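View pics/scenec.png

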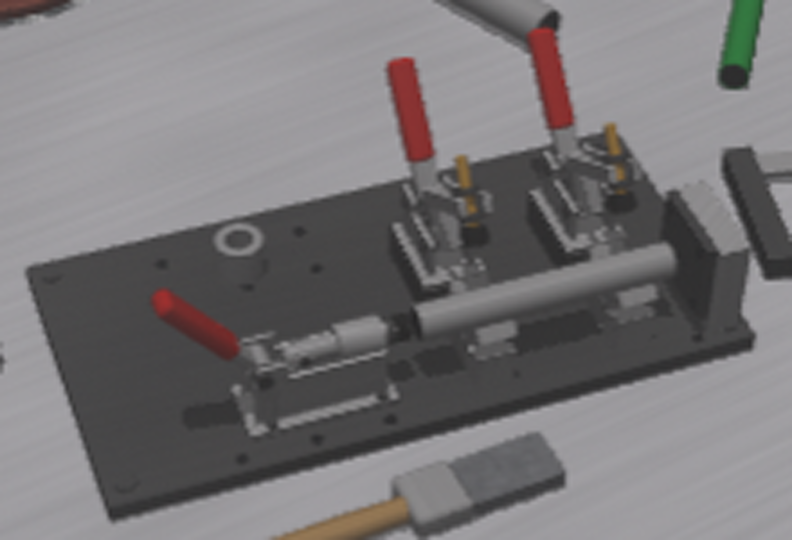

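Top crop (x4): plate corners are (678,160), (628,463) and (28,350). Grip tips are seat (622,179), outer (278,345) and joint (127,320), and the neck ends are (547,181), (288,287) and (146,260).

Scene crop (x3.6): plate corners are (28,268), (112,510), (752,338) and (608,138). Tips are seat (158,300), outer (401,63) and joint (542,33), and the neck ends are (236,350), (421,158) and (563,125).

```bash
cat > geo.py <<'E'
import numpy as np,pickle
from scipy.optimize import least_squares
C={n:pickle.load(open(n+'.pkl','rb')) for n in('scene','top')}
def proj(n,X):
    c=C[n];p=np.asarray(X)@c['R'].T+c['t'];q=p[...,:2]/p[...,2:]
    q=q*(1+c['k1']*(q**2).sum(-1,keepdims=True));return q*[c['fx'],c['fy']]+[c['cx'],c['cy']]
def full(n,uv):
    uv=np.array(uv,float);s,o=(4,[245,195]) if n=='top' else (3.6,[205,180])
    return (uv+.5)/s-.5+o
def W(p,f):
    c,s=np.cos(p[2]),np.sin(p[2]);f=np.asarray(f,float)
    return f@np.array([[c,s,0],[-s,c,0],[0,0,1]])+[p[0],p[1],0]
E
python3 - <<'E'
from geo import *
# corners fixture: y from -260 to 190
K={'A':(-.115,-.26,.016),'B':(.115,-.26,.016),'Cc':(.115,.19,.016),'D':(-.115,.19,.016)}
obs=[('top','B',(678,160)),('top','A',(628,463)),('top','D',(28,350)),('scene','A',(28,268)),('scene','B',(112,510)),('scene','Cc',(752,338)),('scene','D',(608,138))]
r=lambda p:np.concatenate([proj(n,W(p,K[k]))-full(n,uv) for n,k,uv in obs])
s=least_squares(r,[.6,0,-.17]);p=s.x;print(p,r(p).reshape(-1,2).round(1).tolist())
L={'seat':[(622,179),(547,181),(158,300),(236,350)],'outer':[(278,345),(288,287),(401,63),(421,158)],'joint':[(127,320),(146,260),(542,33),(563,125)]}
iv=np.linalg.inv
for k,(a,b,c,d) in L.items():
    for nm,t,sc in(('tip',a,c),('neck',b,d)):
        g=lambda X:np.concatenate([proj('top',X)-full('top',t),proj('scene',X)-full('scene',sc)])
        q=least_squares(g,[p[0],p[1],.1]);X=q.x
        f=W([0,0,-p[2]],X-[p[0],p[1],0]);print(k,nm,'world',X.round(4),'fix',f.round(4),'res',q.fun.round(1))
np.save('p.npy',p)
E
```

```text
[ 0.55494461  0.09463815 -0.1852829 ] [[0.7, -1.3], [0.2, -0.9], [-0.4, -1.0], [-1.6, -0.4], [-1.8, -0.4], [1.0, -1.1], [1.7, -2.8]]
seat tip world [ 0.5837 -0.1206  0.1354] fix [ 0.0679 -0.2062  0.1354] res [-0.5 -0.2 -0.4  0. ]
seat neck world [ 0.5915 -0.0746  0.0754] fix [ 0.0671 -0.1596  0.0754] res [-0.5 -0.2 -0.4  0. ]
outer tip world [0.4678 0.1181 0.1435] fix [-0.09    0.007   0.1435] res [-0.7 -0.4 -0.7  0. ]
outer neck world [0.5121 0.1098 0.0954] fix [-0.0449  0.007   0.0954] res [-0. -0. -0.  0.]
joint tip world [0.4851 0.2215 0.1411] fix [-0.092   0.1118  0.1411] res [-0.6 -0.4 -0.7  0. ]
joint neck world [0.5318 0.2113 0.0963] fix [-0.0442  0.1104  0.0963] res [-0.5 -0.3 -0.5  0. ]
```

The points fit: the hold-downs are 104 mm apart, the neck and tip heights are close to nominal, and seat x is about 70. Next I'll shut the fingers and turn the tool to the fixture axes.

play_rows --pt "0 0 0 0 0 -5.4" --pt "0 0 0 0 0 -5.3" --pt "0 0 0 0 0 -5.2" --pt "0 0 0 0 0 0" --hand 0

```text
time: 0.43
tool_pos: [0.2789, 0.559, 0.2493]
tool_rot: [-0.0, 0.092, 0.996, -0.001]
contact_force: [-0.1, -0.3, -0.0]
gripper_width: 0.454
grasp_force: 0.0
```

```bash
cat > where.py <<'E'
from geo import *
from plant import manip
s=manip.state();p=np.load('p.npy')
f=W([0,0,-p[2]],s['tool_pos']-[p[0],p[1],0])*1000
from scipy.spatial.transform import Rotation as R
w,x,y,z=s['tool_rot'];M=R.from_quat([x,y,z,w]).as_matrix()
Ff=W([0,0,-p[2]],s['contact_force'])
print('t',round(s['time'],2),'TCP fix mm',f.round(1),'tip z',round(f[2]-19,1),'tooly yaw',np.degrees(np.arctan2(-M[0,1],M[1,1])).round(2),'tz',M[:,2].round(3),'Ffix',Ff.round(1),'g',round(s['gripper_width'],3))
E
python3 where.py; python3 - <<'E'
import numpy as np
for n,z in(('seat',61),('hold',76)):
  for v in (0,.15,.3,.45,.6,.75,.9,.97):
    a=.95-v;print(n,v,'u',round(75*np.cos(a)-7*np.sin(a),1),'z',round(z+75*np.sin(a)+7*np.cos(a),1))
E
```

```text
t 0.43 TCP fix mm [-356.9  405.5  249.3] tip z 230.3 tooly yaw -10.54 tz [-0.001 -0.001 -1.   ] Ffix [-0.1 -0.3 -0. ] g 0.454
seat 0 u 37.9 z 126.1
seat 0.15 u 47.2 z 119.7
seat 0.3 u 55.5 z 112.0
seat 0.45 u 62.5 z 103.1
seat 0.6 u 68.1 z 93.3
seat 0.75 u 72.1 z 82.8
seat 0.9 u 74.6 z 71.7
seat 0.97 u 75.1 z 66.5
hold 0 u 37.9 z 141.1
hold 0.15 u 47.2 z 134.7
hold 0.3 u 55.5 z 127.0
hold 0.45 u 62.5 z 118.1
hold 0.6 u 68.1 z 108.3
hold 0.75 u 72.1 z 97.8
hold 0.9 u 74.6 z 86.7
hold 0.97 u 75.1 z 81.5
```

play_rows --pt "-17 -23.3 0 0 0 0" --pt "-17 -23.3 0 0 0 0" --pt "-17 -23.3 0 0 0 0" --pt "-17 -23.3 0 0 0 0" --pt "-17 -23.3 0 0 0 0"

```text
time: 0.85
tool_pos: [0.3412, 0.4278, 0.2496]
tool_rot: [-0.0, 0.094, 0.996, -0.0]
contact_force: [0.9, -0.6, 1.3]
gripper_width: -0.002
grasp_force: 0.0
```

play_rows --pt "-17 -23.3 0 0 0 0" --pt "-17 -23.3 0 0 0 0" --pt "-17 -23.3 0 0 0 0" --pt "-17 -23.3 0 0 0 0" --pt "-17 -23.3 0 0 0 0"

```text
time: 1.27
tool_pos: [0.4034, 0.2975, 0.2497]
tool_rot: [-0.0, 0.094, 0.996, -0.0]
contact_force: [-0.3, -0.4, 0.2]
gripper_width: -0.0
grasp_force: 0.0
```

play_rows --pt "-17 -23.3 0 0 0 0" --pt "-17 -23.3 0 0 0 0" --pt "-17 -23.3 0 0 0 0" --pt "-17 -23.3 0 0 0 0" --pt "-17 -23.3 0 0 0 0"

```text
time: 1.68
tool_pos: [0.4655, 0.1674, 0.2498]
tool_rot: [-0.0, 0.094, 0.996, -0.0]
contact_force: [-0.8, 0.8, 0.5]
gripper_width: 0.0
grasp_force: 0.0
```

play_rows --pt "-17 -23.3 0 0 0 0" --pt "-17 -23.3 0 0 0 0" --pt "-17 -23.3 0 0 0 0" --pt "-17 -23.3 0 0 0 0" --pt "-17 -23.3 0 0 0 0"

```text
time: 2.1
tool_pos: [0.5276, 0.0372, 0.2497]
tool_rot: [-0.0, 0.094, 0.996, 0.0]
contact_force: [1.1, 0.6, -0.3]
gripper_width: 0.002
grasp_force: 0.0
```

play_rows --pt "-17 -23.3 0 0 0 0" --pt "-17 -23.3 0 0 0 0" --pt "-17 -23.3 0 0 0 0" --pt "-17 -23.3 0 0 0 0" --pt "-17 -23.3 0 0 0 0"

```text
time: 2.52
tool_pos: [0.5897, -0.0929, 0.2496]
tool_rot: [-0.0, 0.094, 0.996, 0.0]
contact_force: [0.4, 0.1, -0.1]
gripper_width: 0.002
grasp_force: 0.0
```

```bash
python3 where.py; python3 - <<'E'
from plant import imaging
import cv2
f=imaging.grab_frame('wrist');cv2.imwrite('pics/w1.png',f['image'][:,:,::-1])
a=f['mount'];print(a.round(3),f['fx'],f['cx'],f['cy'],f['k1'])
E
```

```text
t 2.52 TCP fix mm [  68.7 -178.   249.6] tip z 230.6 tooly yaw -10.78 tz [-0.001  0.    -1.   ] Ffix [ 0.4  0.2 -0.1] g 0.002
[[-0.002 -0.965 -0.261  0.066]
 [ 1.    -0.002 -0.001 -0.   ]
 [ 0.001 -0.261  0.965 -0.124]
 [ 0.     0.     0.     1.   ]] 367.37896255217277 318.1657646212182 236.76175055075532 -0.0026227356888620245
```

View pics/w1.png

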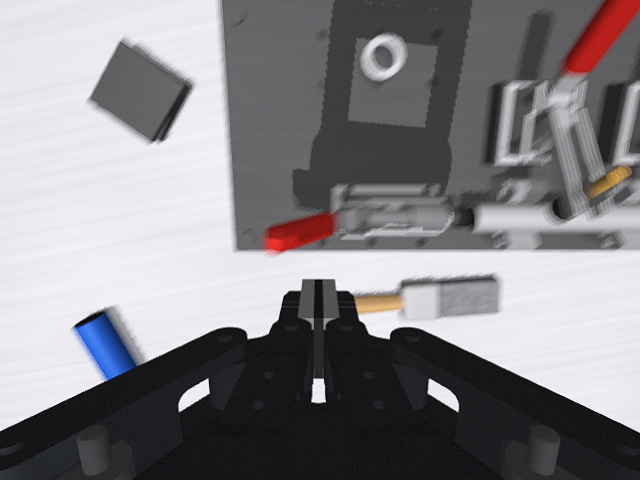

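The wrist view shows the shut fingertips at x 302–337, row 280. The seat grip runs from its tip at about (272,240) to its neck at about (333,221). The outer neck is near (568,72). I'll reproject the model into this view as a check.

```bash
python3 - <<'E'
import numpy as np
m=np.array([[-.002,-.965,-.261,.066],[1,-.002,-.001,0],[.001,-.261,.965,-.124],[0,0,0,1]])
T=np.array([68.7,-178,249.6])/1e3
def pr(f):
    d=np.array(f)/1e3-T;t=np.array([-d[0],d[1],-d[2],1])
    c=np.linalg.inv(m)@t;return (c[:2]/c[2]*367.4+[318.2,236.8]).round(1)
for n,f in dict(seat_tip=(69,-204,139),seat_neck=(69,-162,80.5),outer_neck=(-47,7,95.5),cornerB=(115,-260,16),cornerA=(-115,-260,16),bushtest=(0,-148,46),fingertip=T*1e3-[0,0,19]).items():print(n,pr(f))
E
```

```text
seat_tip [279.4 241. ]
seat_neck [338.1 221.4]
outer_neck [584.5  62.8]
cornerB [238.2 251.7]
cornerA [222.4  -4.8]
bushtest [353.3 134.1]
fingertip [318.7 299.2]
```

play_rows --pt "0 -2 25 0 0 0" --pt "0 -2 25 0 0 0" --pt "0 -2 25 0 0 0" --pt "0 -1 19 0 0 0" --pt "0 0 0 0 0 0"

```text
time: 2.98
tool_pos: [0.5847, -0.0976, 0.1501]
tool_rot: [-0.005, 0.094, 0.996, 0.001]
contact_force: [-0.3, 0.0, -0.4]
gripper_width: 0.001
grasp_force: 0.0
```

play_rows --pt "0 0 4 0 0 0" --pt "0 0 4 0 0 0" --pt "0 -1 2 0 0 0" --pt "0 0 0 0 0 0"

```text
time: 3.32
tool_pos: [0.5885, -0.0996, 0.147]
tool_rot: [0.001, 0.093, 0.996, -0.0]
contact_force: [0.1, -0.7, 0.3]
gripper_width: 0.001
grasp_force: 0.0
```

```bash
python3 where.py; python3 - <<'E'
from plant import imaging
import cv2
im=lambda n:imaging.grab_frame(n)['image'][:,:,::-1]
s=im('scene')[180:330,205:405];cv2.imwrite('pics/s2.png',cv2.resize(s,(800,600),interpolation=cv2.INTER_CUBIC))
E
```

```text
t 3.32 TCP fix mm [  68.7 -184.7  147. ] tip z 128.0 tooly yaw -10.63 tz [ 0.002 -0.001 -1.   ] Ffix [ 0.2 -0.7  0.3] g 0.001
```

View pics/s2.png

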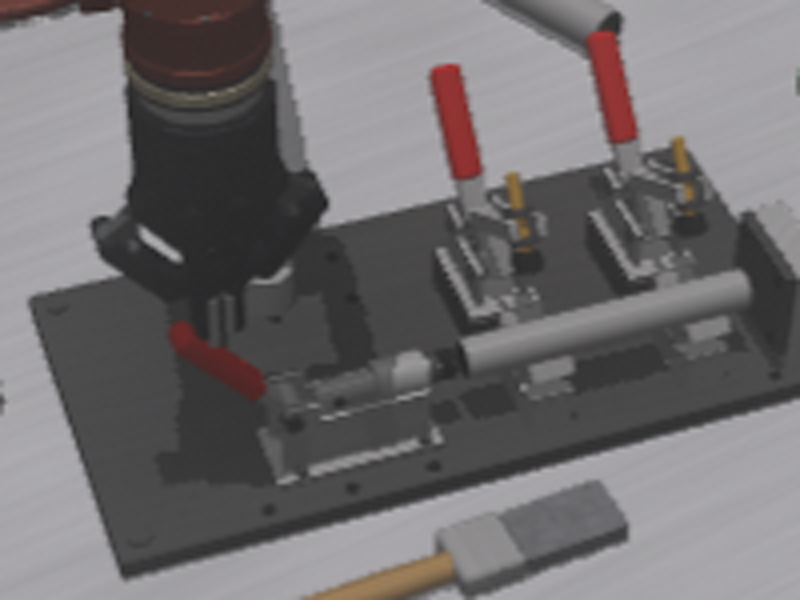

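The fingertips stand just above the seat lever at about (222,340) and nothing is touching yet. I'll press it along the arc now.

play_rows --pt "0 -4.8 3 0 0 0" --pt "0 -4.7 3.5 0 0 0" --pt "0 -4.4 4 0 0 0" --pt "0 -4.3 4 0 0 0"

```text
time: 3.7
tool_pos: [0.5852, -0.1177, 0.1319]
tool_rot: [0.001, 0.093, 0.996, 0.0]
contact_force: [1.7, 3.8, 1.5]
gripper_width: 0.005
grasp_force: 1.5
```

play_rows --pt "0 -3.8 4.7 0 0 0" --pt "0 -3.7 4.8 0 0 0" --pt "0 -3 5.2 0 0 0" --pt "0 -2.8 5.3 0 0 0"

```text
time: 4.03
tool_pos: [0.5822, -0.1309, 0.111]
tool_rot: [0.0, 0.093, 0.996, -0.0]
contact_force: [2.5, 3.6, 1.2]
gripper_width: -0.001
grasp_force: 1.4
```

play_rows --pt "0 -2.2 5.6 0 0 0" --pt "0 -2.1 5.6 0 0 0" --pt "0 -1.3 5.9 0 0 0" --pt "0 -1.2 5.9 0 0 0"

```text
time: 4.37
tool_pos: [0.5807, -0.1373, 0.0878]
tool_rot: [-0.0, 0.093, 0.996, -0.0]
contact_force: [0.2, 1.8, 1.4]
gripper_width: 0.001
grasp_force: 1.2
```

```bash
python3 where.py
```

```text
t 4.37 TCP fix mm [  68.  -223.2   87.8] tip z 68.8 tooly yaw -10.62 tz [-0.001 -0.    -1.   ] Ffix [-0.1  1.9  1.4] g 0.001
```

```bash
python3 - <<'E'
from plant import imaging
import cv2
im=lambda n:imaging.grab_frame(n)['image'][:,:,::-1]
s=im('scene')[220:340,225:385];t=im('wrist')[130:370,200:520]
cv2.imwrite('pics/s3.png',cv2.vconcat([cv2.resize(s,(400,300),interpolation=cv2.INTER_CUBIC),cv2.resize(t,(400,300))]))
E
```

```text
(no output)
```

View pics/s3.png

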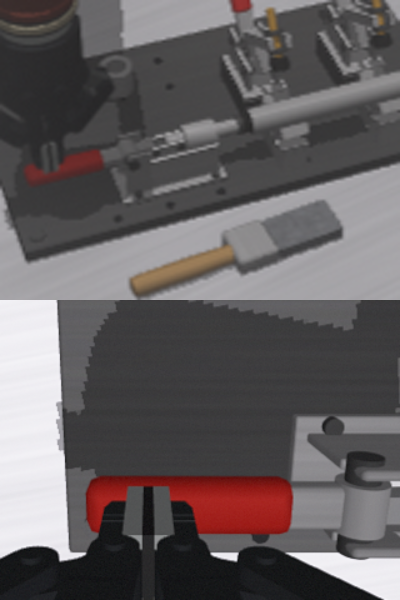

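The seat lever is nearly level with the fingertips on its grip, and the plunger is at the tube. I'll press to the stop.

play_rows --pt "0 0 1 0 0 0" --pt "0 0 1 0 0 0" --pt "0 0 1 0 0 0" --pt "0 0 0 0 0 0"

```text
time: 4.8
tool_pos: [0.5807, -0.1372, 0.0855]
tool_rot: [-0.0, 0.092, 0.996, -0.0]
contact_force: [-0.1, 0.3, 1.2]
gripper_width: 0.001
grasp_force: 0.2
```

play_rows --pt "0 0 1 0 0 0" --pt "0 0 0 0 0 0" --pt "0 0 0 0 0 0"

```text
time: 5.05
tool_pos: [0.581, -0.1372, 0.0847]
tool_rot: [0.0, 0.092, 0.996, -0.0]
contact_force: [-1.2, -1.3, 2.3]
gripper_width: 0.0
grasp_force: 1.1
```

play_rows --pt "0 0 1 0 0 0" --pt "0 0 0 0 0 0" --pt "0 0 0 0 0 0"

```text
time: 5.3
tool_pos: [0.581, -0.1372, 0.0845]
tool_rot: [-0.0, 0.092, 0.996, -0.0]
contact_force: [-2.9, 0.1, 5.9]
gripper_width: 0.001
grasp_force: 3.3
```

play_rows --pt "0 0 1 0 0 0" --pt "0 0 0 0 0 0" --pt "0 0 0 0 0 0"

```text
time: 5.55
tool_pos: [0.5811, -0.1372, 0.0843]
tool_rot: [-0.0, 0.092, 0.996, -0.0]
contact_force: [-6.5, 0.5, 10.7]
gripper_width: -0.006
grasp_force: 5.4
```

play_rows --pt "0 0 1 0 0 0" --pt "0 0 0 0 0 0" --pt "0 0 0 0 0 0"

```text
time: 5.8
tool_pos: [0.5812, -0.1372, 0.0843]
tool_rot: [-0.0, 0.092, 0.996, -0.0]
contact_force: [-8.5, 1.1, 14.9]
gripper_width: 0.0
grasp_force: 7.6
```

The force rises stiffly at tip height 65.3 mm, and the stop was predicted at 65.6 mm, so the seat clamp is locked. I'll lift off and move above the joint clamp.

play_rows --pt "0 0 -20 0 0 0" --pt "0 0 -35 0 0 0" --pt "0 0 -38 0 0 0" --pt "0 0 -38 0 0 0" --pt "0 0 -38 0 0 0"

```text
time: 6.22
tool_pos: [0.5807, -0.1368, 0.2517]
tool_rot: [-0.0, 0.092, 0.996, 0.0]
contact_force: [0.4, -0.1, 0.6]
gripper_width: -0.002
grasp_force: 0.0
```

play_rows --pt "13 33 0 0 0 0" --pt "13 33 0 0 0 0" --pt "13 33 0 0 0 0" --pt "13 33 0 0 0 0" --pt "13 33 0 0 0 0"

```text
time: 6.63
tool_pos: [0.5469, 0.0387, 0.2503]
tool_rot: [0.0, 0.093, 0.996, 0.0]
contact_force: [0.3, -0.9, 0.6]
gripper_width: -0.001
grasp_force: 0.0
```

play_rows --pt "13 33 0 0 0 0" --pt "13 33 0 0 0 0" --pt "13 33 0 0 0 0" --pt "13 33 0 0 0 0" --pt "15 37 0 0 0 0"

```text
time: 7.05
tool_pos: [0.5122, 0.217, 0.2503]
tool_rot: [0.0, 0.093, 0.996, 0.0]
contact_force: [0.9, -0.4, -0.7]
gripper_width: -0.003
grasp_force: 0.0
```

play_rows --pt "0 0 0 0 0 0" --pt "0 0 0 0 0 0"

```text
time: 7.22
tool_pos: [0.512, 0.2174, 0.2501]
tool_rot: [-0.0, 0.091, 0.996, 0.0]
contact_force: [0.2, -1.2, 0.2]
gripper_width: -0.0
grasp_force: 0.0
```

```bash
python3 where.py; python3 - <<'E'
from plant import imaging
import cv2
cv2.imwrite('pics/w4.png',imaging.grab_frame('wrist')['image'][:,:,::-1])
E
```

```text
t 7.22 TCP fix mm [-64.8 112.7 250.1] tip z 231.1 tooly yaw -10.39 tz [-0.  0. -1.] Ffix [ 0.5 -1.2  0.2] g -0.0
```

View pics/w4.png

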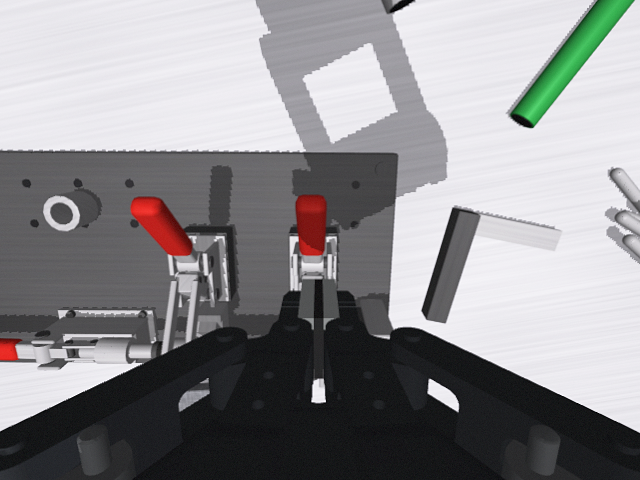

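The joint grip runs from its tip at about (311,204) to its neck at (312,254), and the outer grip from (142,207) to (180,252). The seat lever looks level. I'll fit the pivots to these.

```bash
python3 - <<'E'
import numpy as np
m=np.array([[-.002,-.965,-.261,.066],[1,-.002,-.001,0],[.001,-.261,.965,-.124],[0,0,0,1]])
T=np.array([-64.8,112.7,250.1])/1e3
def pr(f):
    d=np.array(f)/1e3-T;t=np.array([-d[0],d[1],-d[2],1])
    c=np.linalg.inv(m)@t;return (c[:2]/c[2]*367.4+[318.2,236.8]).round(1)
for n,f in dict(jt=(-33-56,111,154),jn=(-33-14,111,95.5),ot=(-89,7,154),on=(-47,7,95.5),cornerD=(-115,190,16),j1=(-43,110,95.5)).items():print(n,pr(f))
E
```

```text
jt [315.7 208.7]
jn [316.4 247.1]
ot [144.8 209. ]
on [185.2 247.3]
cornerD [399.6 154.5]
j1 [315.2 251.9]
```

play_rows --pt "-1 -2 22 0 0 0" --pt "-1 -2 22 0 0 0" --pt "0 0 22 0 0 0" --pt "0 0 14 0 0 0" --pt "0 0 0 0 0 0"

```text
time: 7.68
tool_pos: [0.512, 0.2094, 0.1662]
tool_rot: [-0.003, 0.094, 0.996, -0.001]
contact_force: [-0.8, -0.3, -1.0]
gripper_width: -0.001
grasp_force: 0.0
```

play_rows --pt "0 0 4 0 0 0" --pt "0 0 2 0 0 0" --pt "0 0 0 0 0 0"

```text
time: 7.93
tool_pos: [0.5147, 0.2111, 0.1655]
tool_rot: [0.001, 0.093, 0.996, 0.0]
contact_force: [-0.3, 0.3, -0.2]
gripper_width: 0.001
grasp_force: 0.0
```

play_rows --pt "4.8 0 3.4 0 0 0" --pt "4.7 0 3.8 0 0 0" --pt "4.4 0 4 0 0 0" --pt "4.3 0 4.2 0 0 0"

```text
time: 8.27
tool_pos: [0.4961, 0.2149, 0.1498]
tool_rot: [0.001, 0.092, 0.996, 0.0]
contact_force: [1.1, 0.2, 1.9]
gripper_width: 0.001
grasp_force: 1.2
```

```bash
python3 where.py
```

```text
t 8.27 TCP fix mm [-80.  107.4 149.8] tip z 130.8 tooly yaw -10.6 tz [ 0.002  0.001 -1.   ] Ffix [1.  0.4 1.9] g 0.001
```

play_rows --pt "3.8 0.5 4.9 0 0 0" --pt "3.7 0.5 5 0 0 0" --pt "3 0.5 5.2 0 0 0" --pt "2.8 0 5.3 0 0 0"

```text
time: 8.6
tool_pos: [0.4827, 0.2184, 0.128]
tool_rot: [-0.0, 0.092, 0.996, -0.0]
contact_force: [0.9, -1.2, 2.0]
gripper_width: -0.0
grasp_force: 1.1
```

play_rows --pt "2.2 0 5.6 0 0 0" --pt "2.1 0 5.6 0 0 0" --pt "1.3 0 5.9 0 0 0" --pt "1.2 0 5.9 0 0 0"

```text
time: 8.93
tool_pos: [0.4763, 0.2197, 0.105]
tool_rot: [-0.0, 0.093, 0.996, -0.0]
contact_force: [-0.8, -2.2, 1.5]
gripper_width: -0.003
grasp_force: 1.4
```

play_rows --pt "0 0 1.5 0 0 0" --pt "0 0 1.5 0 0 0" --pt "0 0 1 0 0 0" --pt "0 0 0 0 0 0"

```text
time: 9.27
tool_pos: [0.4764, 0.2199, 0.1014]
tool_rot: [-0.0, 0.093, 0.996, 0.0]
contact_force: [0.9, 1.1, 0.1]
gripper_width: 0.003
grasp_force: 0.0
```

```bash
python3 where.py
```

```text
t 9.27 TCP fix mm [-100.3  108.6  101.4] tip z 82.4 tooly yaw -10.62 tz [-0.  0. -1.] Ffix [0.7 1.2 0.1] g 0.003
```

play_rows --pt "0 0 1.5 0 0 0" --pt "0 0 1 0 0 0" --pt "0 0 0 0 0 0"

```text
time: 9.52
tool_pos: [0.4767, 0.2199, 0.0996]
tool_rot: [-0.0, 0.093, 0.996, 0.0]
contact_force: [-1.2, 0.1, 3.5]
gripper_width: 0.002
grasp_force: 1.9
```

play_rows --pt "0 0 1.5 0 0 0" --pt "0 0 0 0 0 0" --pt "0 0 0 0 0 0"

```text
time: 9.77
tool_pos: [0.4767, 0.22, 0.0994]
tool_rot: [-0.0, 0.092, 0.996, 0.0]
contact_force: [-7.6, -0.8, 10.8]
gripper_width: 0.001
grasp_force: 5.8
```

play_rows --pt "0 0 1.5 0 0 0" --pt "0 0 0 0 0 0" --pt "0 0 0 0 0 0"

```text
time: 10.02
tool_pos: [0.4768, 0.2201, 0.0993]
tool_rot: [-0.0, 0.092, 0.996, -0.0]
contact_force: [-10.8, -3.4, 18.0]
gripper_width: -0.0
grasp_force: 9.5
```

The joint clamp is on its stop, with stiff force at tip height 80.3 mm. Next is the outer clamp.

play_rows --pt "0 0 -20 0 0 0" --pt "0 0 -35 0 0 0" --pt "0 0 -35 0 0 0" --pt "0 0 -30 0 0 0" --pt "0 0 0 0 0 0"

```text
time: 10.43
tool_pos: [0.4803, 0.2209, 0.2242]
tool_rot: [0.006, 0.092, 0.996, 0.003]
contact_force: [1.8, 0.2, 0.2]
gripper_width: 0.001
grasp_force: 0.0
```

play_rows --pt "-9.5 -26 0 0 0 0" --pt "-9.5 -26 0 0 0 0" --pt "-9.5 -26 0 0 0 0" --pt "-9 -25.5 0 0 0 0" --pt "0 0 0 0 0 0"

```text
time: 10.85
tool_pos: [0.4949, 0.1077, 0.2155]
tool_rot: [0.0, 0.095, 0.996, -0.001]
contact_force: [0.7, -0.0, -0.7]
gripper_width: 0.003
grasp_force: 0.0
```

play_rows --pt "0 0 0 0 0 0"

```text
time: 10.93
tool_pos: [0.4944, 0.1102, 0.2155]
tool_rot: [-0.0, 0.094, 0.996, 0.0]
contact_force: [-0.0, 0.2, 0.2]
gripper_width: -0.002
grasp_force: 0.0
```

```bash
python3 where.py
```

```text
t 10.93 TCP fix mm [-62.3   4.1 215.5] tip z 196.5 tooly yaw -10.77 tz [-0.  0. -1.] Ffix [-0.1  0.2  0.2] g -0.002
```

play_rows --pt "0 0 18 0 0 0" --pt "0 0.5 18 0 0 0" --pt "0 0.5 14 0 0 0" --pt "0 0 0 0 0 0" --pt "0 0 0 0 0 0"

```text
time: 11.35
tool_pos: [0.4937, 0.1129, 0.1651]
tool_rot: [-0.001, 0.092, 0.996, -0.0]
contact_force: [0.3, 0.2, 0.0]
gripper_width: -0.004
grasp_force: 0.0
```

play_rows --pt "4.8 0 3.4 0 0 0" --pt "4.7 0 3.8 0 0 0" --pt "4.4 0 4 0 0 0" --pt "4.3 0 4.2 0 0 0"

```text
time: 11.68
tool_pos: [0.4771, 0.1159, 0.152]
tool_rot: [0.001, 0.092, 0.996, 0.001]
contact_force: [-0.1, 1.3, 2.5]
gripper_width: -0.003
grasp_force: 1.2
```

play_rows --pt "3.8 0 4.9 0 0 0" --pt "3.7 0 5 0 0 0" --pt "3 0 5.2 0 0 0" --pt "2.8 0 5.3 0 0 0"

```text
time: 12.02
tool_pos: [0.463, 0.118, 0.1298]
tool_rot: [-0.0, 0.093, 0.996, 0.0]
contact_force: [-0.2, 1.8, 2.7]
gripper_width: -0.001
grasp_force: 1.1
```

play_rows --pt "2.2 0 5.6 0 0 0" --pt "2.1 0 5.6 0 0 0" --pt "1.3 0 5.9 0 0 0" --pt "1.2 0 5.9 0 0 0"

```text
time: 12.35
tool_pos: [0.4564, 0.1192, 0.1066]
tool_rot: [-0.001, 0.093, 0.996, -0.0]
contact_force: [-1.0, 1.8, 2.8]
gripper_width: 0.001
grasp_force: 1.5
```

play_rows --pt "0 0 1.5 0 0 0" --pt "0 0 1.5 0 0 0" --pt "0 0 1 0 0 0" --pt "0 0 0 0 0 0"

```text
time: 12.68
tool_pos: [0.4568, 0.1189, 0.103]
tool_rot: [-0.0, 0.093, 0.996, -0.0]
contact_force: [0.2, 0.1, -0.8]
gripper_width: -0.002
grasp_force: 0.0
```

```bash
python3 where.py
```

```text
t 12.68 TCP fix mm [-100.9    5.8  103. ] tip z 84.0 tooly yaw -10.62 tz [-0.    -0.001 -1.   ] Ffix [ 0.2  0.1 -0.8] g -0.002
```

play_rows --pt "0 0 1.5 0 0 0" --pt "0 0 1.5 0 0 0" --pt "0 0 1 0 0 0" --pt "0 0 0 0 0 0" --pt "0 0 0 0 0 0"

```text
time: 13.1
tool_pos: [0.457, 0.119, 0.0996]
tool_rot: [0.0, 0.093, 0.996, -0.0]
contact_force: [-2.4, -0.7, 2.8]
gripper_width: -0.003
grasp_force: 1.9
```

play_rows --pt "0 0 1.5 0 0 0" --pt "0 0 0 0 0 0" --pt "0 0 0 0 0 0"

```text
time: 13.35
tool_pos: [0.457, 0.1191, 0.0994]
tool_rot: [-0.0, 0.092, 0.996, -0.0]
contact_force: [-6.5, -1.3, 11.6]
gripper_width: 0.002
grasp_force: 6.0
```

play_rows --pt "0 0 1.5 0 0 0" --pt "0 0 0 0 0 0" --pt "0 0 0 0 0 0"

```text
time: 13.6
tool_pos: [0.4571, 0.1191, 0.0992]
tool_rot: [-0.001, 0.092, 0.996, -0.0]
contact_force: [-11.3, -2.8, 19.6]
gripper_width: -0.001
grasp_force: 10.0
```

The outer clamp is on its stop. I'll lift, back away and check.

play_rows --pt "0 0 -20 0 0 0" --pt "0 0 -35 0 0 0" --pt "0 0 -35 0 0 0" --pt "0 0 -30 0 0 0" --pt "0 0 -30 0 0 0"

```text
time: 14.02
tool_pos: [0.457, 0.1191, 0.2478]
tool_rot: [0.001, 0.093, 0.996, 0.0]
contact_force: [0.1, -0.1, -0.4]
gripper_width: -0.002
grasp_force: 0.0
```

play_rows --pt "25 0 0 0 0 0" --pt "25 0 0 0 0 0" --pt "10 0 0 0 0 0" --pt "0 0 0 0 0 0" --pt "0 0 0 0 0 0"

```text
time: 14.43
tool_pos: [0.3981, 0.1302, 0.2462]
tool_rot: [0.001, 0.092, 0.996, 0.0]
contact_force: [-0.4, -0.3, -0.7]
gripper_width: -0.003
grasp_force: 0.0
```

```bash
python3 where.py; python3 - <<'E'
from plant import imaging
import cv2
s=imaging.grab_frame('scene')['image'][:,:,::-1][190:325,210:420];w=imaging.grab_frame('wrist')['image'][:,:,::-1][60:360]
cv2.imwrite('pics/end.png',cv2.vconcat([cv2.resize(s,(480,308),interpolation=cv2.INTER_CUBIC),cv2.resize(w,(480,225))]))
E
```

```text
t 14.43 TCP fix mm [-160.8    6.1  246.2] tip z 227.2 tooly yaw -10.59 tz [ 0.001  0.    -1.   ] Ffix [-0.3 -0.4 -0.7] g -0.003
```

View pics/end.png

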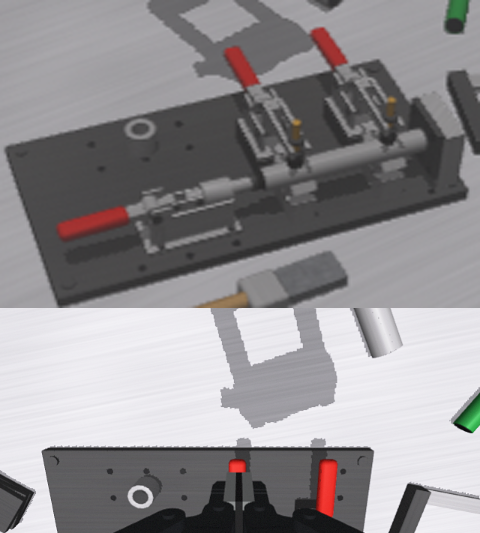

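All three handles are level at (92,222), (240,66) and (328,48). Both spindles are down on the tube, the tube meets the flange at about (428,140), and the bush is where it was.

```bash
python3 -c "
from plant import manip
print(manip.job_done())"
```

```text
the job is handed in; nothing more can be done
None
```

All three clamps were pressed to their stops in the order asked (push clamp, flange hold-down, outer hold-down), the last pictures show the handles level and the tube against the flange, and the job is handed in at about 14.5 s.

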